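Load counting chambers in a drain rack by their edges and hang it by its bail

ROBOT

A 6-joint arm with a two-finger parallel gripper is mounted at the origin on a cart in front of the work surface, level with it; the furniture and walls round the work are solid. World frame = base frame: x ahead of the robot, y to its left, z up, the work surface at z = 0. Lengths are in m, angles in rad, forces in N, time in s.
With the tool pointing down it reaches from about 0.275 to 0.75 m from the base axis. Payload 10.2 kg.
Tool frame: the origin (TCP) lies on the centre line of the jaws, within the pads' length; the fingertips stand robot.tips_ahead ahead of it and the grasp point (between the pads) lies 5 mm behind it (robot.tips_ahead is the distance from the TCP to the fingertips, in m); z points along the fingers, y is the line along which they close (so a half turn about z gives the same grasp; the last joint's range is limited). The gripper opens to 85 mm and grips with 20 to 120 N. Pads are 22 mm wide; open, the fingers measure 114 mm over their backs; the gripper's body (76 mm by 85 mm) begins 54 mm behind the grasp point. The pads swing forward as they close: fully open they stand 13 mm farther back than shut.
Start: joints at [1.056, 0.313, 1.498, -0, 1.331, -0.223], TCP at [0.151, 0.503, 0.245] pointing down, gripper open.
Joint ranges: [-2.94, 2.94], [-0.97, 2.17], [0.19, 2.56], [-1.23, 4.37], [0.02, 3.11], [-2.88, 2.88]. Speed limits (rad/s): [2.39, 2.39, 3.01, 3.14, 3.14, 3.14].

INTERFACE

Orientations are given as a unit quaternion [x, y, z, w].
In Python, from plant import robot gives the robot as it stands. The module is installed in compiled form; this text tells all that it offers.
- The arm moves only by the shell command python3 -m inch 'ROWS'. ROWS is JSON, one flat list of numbers, 5 for each row, row after row: the opening, from 0 (shut) to 1 (fully open), then the shift along the tool's x, y, z in units of 30 mm (1.0 is 30 mm), then the turn about the tool's z in degrees. In form: [jaw, tx, ty, tz, spin, jaw, tx, ty, tz, spin, ...]. A call has 1 to 5 rows; each row is the pose to reach, as a shift and turn from the pose commanded when the call began, along the tool's axes at that moment; what a row does not reach only later rows make up. A row lasts 1/10 s, in which the tool goes at most 50 mm and 8.59 degrees, less where a joint would pass 70% of its speed; a pose out of reach is approached as far as the arm can. A call with a gripper value outside its range is refused whole. The fingers move at their own pace and stop on an object; the grip force is fixed at half the most. Time passes only in rows, so rows that repeat a pose let the fingers close. It gives the time, the measured TCP pose, the force, the opening and the grip force at its end, in the units of the state.
- robot.observe(): the state, without advancing time (a new reading comes with each control period).
- robot.camera(name): name is "scene" or "top" or "wrist"; returns a dict with "img" (400x640x3 uint8, red, green, blue), "camera_matrix" (3x3 intrinsics, pixels), "rvec" (rotation vector, rad) and "tvec" (3), from world to camera coordinates, as OpenCV has them; the wrist camera has in their place "tool_from_camera" (4x4, takes a point from camera to tool coordinates, whose origin is the TCP and whose axes are the flange's). Camera axes: x right, y down, z forward; pixel columns grow to the right and rows downward; lengths in m; the calibration is good to about 2 mm. A picture is of the moment at which its call begins: read the wrist's pose just before it. There is no depth.
- robot.finish_job(): hands the job in; it is judged then, once.
The state is a dict: "time": time; "joint_pos": joint angles; "qd": joint speeds; "tau": joint torques, N m; "ee_pos": TCP position; "eef_rot": TCP orientation; "force": force on the tool from outside, world axes, zero at the start; "moment": the same for the moment, N m; "finger_gap": opening from 0.0 (shut) to 1.0 (fully open); "gripper_force": force on a finger pad.
Only numpy, scipy, OpenCV 4.12 (cv2) and the standard library are available. Lean on these libraries where they do the work, as an engineer would, in place of code of your own. Each camera call takes 0.05 s, during which the arm holds its last target. There are 200 camera calls.

TASK

The two counting chambers on the staining bridge are rinsed: lay each one mirrored side up in a place of the steel carrying rack, holding it only by its long edges so that nothing ever touches its faces. When both lie flat in their places, swing the rack's bail upright, lift the rack by it, keeping it level, and hang the bail over both prongs of the drain stand so that the rack hangs still and clear of the desk with the chambers in it. Leave the plain stained slide on the bridge, and do not disturb the beaker, the tally counter or the wash bottle.

Things in the scene. Friction and masses are not known exactly. Their poses are not given: they have to be found in the camera images.
- chamber_a_center (a point): centre of a glass counting chamber: plate 75 x 32 x 4 mm, 25 g, with a dark H-shaped trench and two small mirrored squares on its upper face; starts lying across the bridge. x along its length, y across its width, z up. Held at the middle of its long edges (narrow sides, 32 mm apart); its faces begin 3.5 mm in from the edges (below: the middle 42 mm). Either chamber may go in either place
- chamber_b_center (a point): centre of the second counting chamber, the same in every way as chamber_a, same axes
- plain_slide_center (a point): centre of a plain microscope slide 76 x 26 x 2 mm, thin, without trench or mirrors, one end white, a faint violet stain; x along its length. It stays on the bridge. The three plates lie in any order along the bridge, at least 26 mm clear of each other at mid-length
- bridge: staining bridge, fixed: two steel rods 208 mm long, 8 mm thick, 60 mm apart between centres, tops 30 mm above the desk, on black end pieces. Origin on the desk under its middle, x along the rods. Plates lie across the rods near x = -64, 0 and 64 mm. Open to the desk between the rods but for 8 mm high ties, 14 mm wide, at x = +-98 mm
- rack: steel carrying rack, loose, 0.4 kg. Origin under its middle at its feet; x along its two rails (116 mm long), y across. Ledges 30 mm up, 60 mm clear between, open below but for wires up to 10 mm high at x = +-52 mm. Two places at x = +-30 mm: a chamber's ends lie on the ledges between lips leaning outward (79 mm apart, 9 mm high) and round-topped pins (35.6 mm clear apart, 9 mm high)
- rack_place_1 (a point): where a chamber's centre lies when seated in the place at x = +30 mm of the rack, 32 mm above its feet. Axes of the rack, so the chamber's length lies along y, either way round. 28 mm clear between the two loaded chambers
- rack_place_2 (a point): the same for the place at x = -30 mm, on the side where the bail lies down
- bail (a joint): rad: 0 upright, about +1.5 lying flat beyond the -x end of the rack (start), -1.52 flat the other way. The bail is a U of 5 mm wire, hinged on the line along y 56 mm above the rack's feet, over its middle. It swings freely, falls back if let go, takes under 0.5 N to raise, and clears loaded chambers; the rack hangs level from it
- bail_grip (a point): centre of the bail's crossbar, 85 mm from the hinge line: black sleeve 9 mm thick, 44 mm long along y; bare 5 mm wire to 36 mm either side, then legs 99 mm apart. Flat it is about 60 mm above the desk, upright 141 mm above the rack's feet. y along the bar, z from hinge line to bar
- drain_stand: drain stand, fixed: grey base plate 150 x 120 x 12 mm, rod 12 mm thick and 236 mm high at x = +60 mm, and a hanger of two parallel 6 mm wire prongs at y = +-32 mm (58 mm clear between) that run from the rod towards -x, 200 mm above the desk. Origin on the desk under the base's middle
- hook_seat (a point): where the centre of the bail's crossbar rests when hung: midway between the prongs, 193.5 mm above the desk, in the V behind their upturned tips (tips 211 mm high, 20 mm from here towards -x; rod 110 mm towards +x). Axes of the stand; the bar lies along y, either way round. The prongs must enter the bail's loop from their tips, not from the side
- beaker: small clear beaker, 54 mm across, 66 mm high, standing beside the drain stand on its right; origin under its middle. Leave alone
- tally_counter: round hand tally counter 58 x 50 x 24 mm near the front edge of the desk; origin under its middle. Leave alone
- wash_bottle: white wash bottle with a bent spout, 64 x 104 x 206 mm, at the back; origin under its middle. Leave alone
Mind the look-alikes: they are no part of the job. What is shaped like the part that bears chamber_a_center but green is not meant.

How it is judged:
By the outcome, as a careful person would: the job done as asked, in the order asked, and still so for the second after the job is handed in, with the robot touching nothing.
It also fails if it takes over 72 s, if anything falls off the work surface, if the arm or the gripper's body presses on something with over 40 N, if the wrist force passes 120 N, or if a joint passes its speed limit or range.

## Working session

There is one attempt and no reset: what is moved stays moved. The work goes in short steps, Python scripts to look and compute and a shell command to move; the robot and the scene stay as the last step left them, time stands still between calls to the robot, and variables do not carry over. Pictures are saved under pics/ and viewed, at most 10 in all, crops included, and the job is handed in when it is done.

```bash
mkdir -p pics; python3 - <<'E'
from plant import robot
import cv2,numpy as np
s=robot.observe();print(s, robot.tips_ahead)
for n in("scene","top"):
    c=robot.camera(n);cv2.imwrite(f"pics/{n}0.png",c["img"][:,:,::-1])
    np.savez(f"{n}.npz",**c)
    R=cv2.Rodrigues(c["rvec"])[0];print(n,c["camera_matrix"].tolist(),(-R.T@c["tvec"].ravel()),R.tolist())
c=robot.camera("wrist");print(c["tool_from_camera"],c["camera_matrix"])
E
```

```text
{'time': 0.0, 'joint_pos': array([ 1.05557855e+00,  3.13440067e-01,  1.49844364e+00,  2.76422621e-05,
        1.33100439e+00, -2.23413023e-01]), 'qd': array([-8.48542594e-04,  4.66730653e-05,  1.14416613e-03, -1.14602906e-03,
        7.83581648e-04, -2.28950283e-07]), 'tau': array([ 1.11444660e-03, -4.12256813e+01, -2.59750307e+01, -4.18232753e-05,
        4.01591737e-03,  4.56183716e-05]), 'ee_pos': array([0.15092231, 0.50258702, 0.24473768]), 'eef_rot': array([ 1.45388506e-01,  9.89374430e-01, -5.99204066e-04, -2.46331451e-04]), 'force': array([ 0.50280558,  0.40144141, -0.4602934 ]), 'moment': array([0.01380907, 0.00366702, 0.00767011]), 'gripper_force': 0.0, 'finger_gap': 1.0002618281509108} 0.014
scene [[366.2149557912728, 0.0, 323.5237628218366], [0.0, 366.2149557912728, 202.33362577944476], [0.0, 0.0, 1.0]] [-0.19583275 -0.5176245   0.60760573] [[0.5528771062851768, -0.8331906355990454, -0.01096677235051119], [-0.3681059203287954, -0.23241296160194413, -0.900267874967392], [0.7475459429122866, 0.5017744314225983, -0.43519821140017145]]
top [[394.16112172671063, 0.0, 320.33930306201444], [0.0, 394.16112172671063, 197.28505468394917], [0.0, 0.0, 1.0]] [0.44994714 0.00653055 1.1369243 ] [[-0.011576654382093654, -0.9998996423167993, 0.008166172178857269], [-0.9936074089426169, 0.010585888829080292, -0.11239330875117887], [0.11229558302826081, -0.009415107669886, -0.9936302419813456]]
[[-2.76818831e-04 -9.55306050e-01 -2.95618461e-01  7.56090623e-02]
 [ 9.99999962e-01 -2.63494048e-04 -8.49113462e-05  4.11405348e-04]
 [ 3.22261775e-06 -2.95618473e-01  9.55306086e-01 -1.29069105e-01]
 [ 0.00000000e+00  0.00000000e+00  0.00000000e+00  1.00000000e+00]] [[309.40721815   0.         322.0448001 ]
 [  0.         309.40721815 200.48433663]
 [  0.           0.           1.        ]]
```

View pics/top0.png

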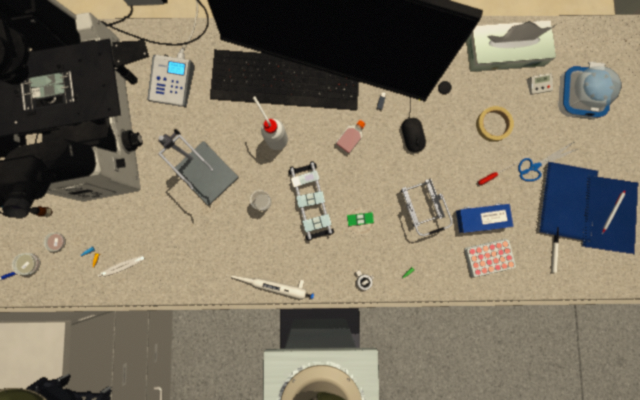

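View pics/scene0.png

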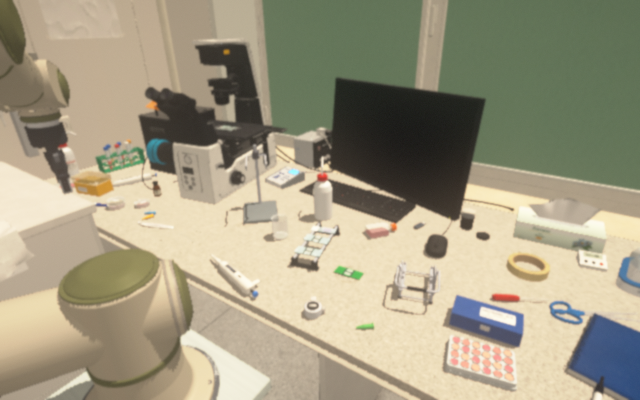

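The top view shows the bridge near (311,202), the rack near (422,210) with its bail toward the bottom, the stand near (205,172), the beaker at (260,202), the bottle at (273,130), the counter at (364,282) and the green look-alike at (360,219). I'll enlarge this region.

```bash
cat > h.py <<'E'
import numpy as np,cv2
def load(n): return dict(np.load(f"{n}.npz"))
def ray(c,px):
    K=c["camera_matrix"];R=cv2.Rodrigues(c["rvec"])[0]
    d=R.T@np.linalg.inv(K)@np.array([px[0],px[1],1.]);o=-R.T@c["tvec"].ravel();return o,d
def onz(c,px,z):
    o,d=ray(c,px);return o+d*(z-o[2])/d[2]
def proj(c,p):
    return cv2.projectPoints(np.array([p],float),c["rvec"],c["tvec"],c["camera_matrix"],None)[0].ravel()
E
python3 - <<'E'
import cv2
from h import *
a=load("top")["img"][:,:,::-1]
cv2.imwrite("pics/t1.png",cv2.resize(a[120:260,150:290],None,fx=4,fy=4,interpolation=cv2.INTER_CUBIC))
x=np.hstack([cv2.resize(a[155:250,280:350],None,fx=5.3,fy=5.3,interpolation=cv2.INTER_CUBIC),cv2.resize(a[155:250,385:460],None,fx=5.3,fy=5.3,interpolation=cv2.INTER_CUBIC)])
print(x.shape);cv2.imwrite("pics/t2.png",x)
c=load("top");print(proj(c,[0.15,.5,.245]),proj(c,[0,0,0.]))
for p in [(311,202),(422,210),(205,172)]: print(onz(c,p,0.03))
E
```

```text
(504, 769, 3)
[ 89.19657649 384.85586845] [321.23574033 407.2128965 ]
[0.56193824 0.02255128 0.03      ]
[ 0.53588243 -0.29041908  0.03      ]
[0.65080139 0.32277115 0.03      ]
```

View pics/t1.png

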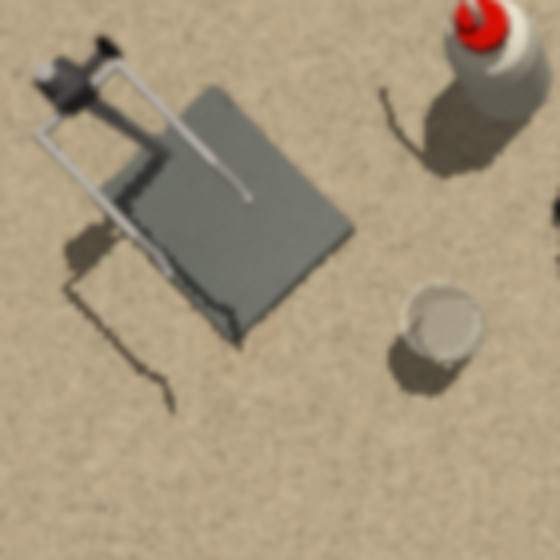

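View pics/t2.png

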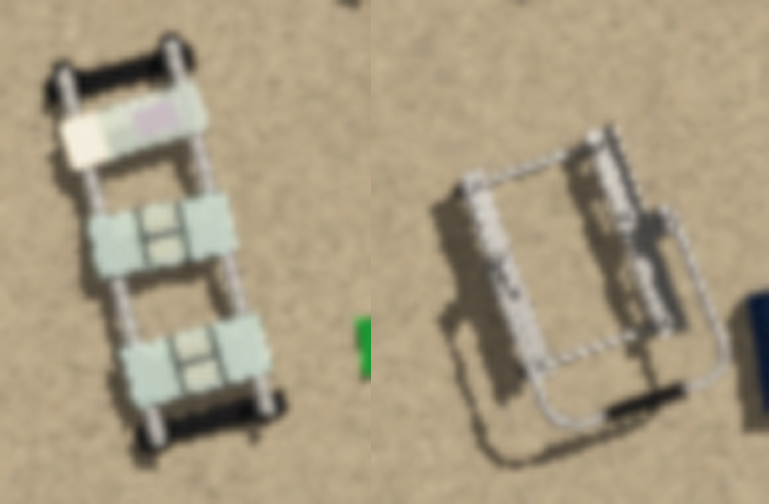

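Clear views: the chambers are in the middle and near places, with the slide farthest. The bail sleeve is at crop (645,402), the right prong's tip at (250,200) and the left's near (172,271). Now the positions.

```bash
python3 - <<'E'
from h import *
from plant import robot
c=load("top");im=c["img"].astype(int)
r,g,b=im[...,0],im[...,1],im[...,2]
m=((g-r>8)&(b-r>-5)&(g>120)).astype(np.uint8)
m[:,:280]=0;m[:,345:]=0;m[:160]=0;m[245:]=0
m=cv2.morphologyEx(m,cv2.MORPH_CLOSE,np.ones((5,5)))
m=cv2.morphologyEx(m,cv2.MORPH_OPEN,np.ones((3,3)))
for k in cv2.findContours(m,0,2)[0]:
    if cv2.contourArea(k)<60: continue
    w=np.array([onz(c,p[0],.034)[:2]*1000 for p in k],np.float32)
    print("ch",cv2.minAreaRect(w),cv2.boundingRect(k))
T1=lambda u,v:(150+(u+.5)/4-.5,120+(v+.5)/4-.5)
T2=lambda u,v:(385+(u-371+.5)/5.3-.5,155+(v+.5)/5.3-.5)
A=lambda P,z:(onz(c,P,z)*1000).round(1)
print("prong R root,tip",A(T1(118,62),.2),A(T1(250,200),.211)," L root,tip",A(T1(40,132),.2),A(T1(172,271),.211))
print("base corners",[A(T1(*p),.012) for p in[(213,85),(355,230),(238,345)]])
print("rail ends",[A(T2(*p),.037) for p in[(470,185),(600,135),(540,375),(680,325)]])
print("wire corners z.01",[A(T2(*p),.01) for p in[(470,187),(600,137),(540,368),(670,328)]])
print("sleeve",[A(T2(*p),.060) for p in[(610,412),(645,402),(685,390)]])
print("bail corners",[A(T2(*p),.060) for p in[(560,425),(725,375)]])
E
```

```text
ch ((495.6740417480469, 30.076568603515625), (25.16199493408203, 25.121009826660156), 89.45655822753906) (304, 221, 10, 10)
ch ((509.11260986328125, -16.195816040039062), (22.375158309936523, 25.173477172851562), 89.36712646484375) (321, 216, 9, 10)
ch ((563.2677001953125, 49.19993591308594), (25.327739715576172, 25.479839324951172), 89.57088470458984) (297, 197, 10, 10)
ch ((575.48876953125, 2.657139778137207), (22.529150009155273, 28.35210609436035), 89.44023132324219) (314, 192, 9, 11)
prong R root,tip [711.4 338.8 200. ] [623.5 254.3 211. ]  L root,tip [668.5 384.5 200. ] [581.4 299.5 211. ]
base corners [array([746., 336.,  12.]), array([638.1, 231.6,  12. ]), array([555.8, 314.1,  12. ])]
rail ends [array([ 593.9, -238. ,   37. ]), array([ 620. , -308.4,   37. ]), array([ 492.6, -271.4,   37. ]), array([ 518.1, -346.5,   37. ])]
wire corners z.01 [array([ 596.3, -243.9,   10. ]), array([ 623.1, -316.1,   10. ]), array([ 497.4, -278.3,   10. ]), array([ 518.2, -349.7,   10. ])]
sleeve [array([ 472.3, -300.9,   60. ]), array([ 477.2, -319.2,   60. ]), array([ 483.1, -340.1,   60. ])]
bail corners [array([ 465.9, -274.9,   60. ]), array([ 490.6, -361.2,   60. ])]
```

```bash
cat > plan.py <<'E'
import sys,numpy as np
from scipy.spatial.transform import Rotation as Ro
from plant import robot
def plan(x,y,z,yaw):   # world mm, world angle of tool y (mod 180)
    s=robot.observe();R=Ro.from_quat(s["eef_rot"]).as_matrix()
    d=R.T@(np.array([x,y,z])-s["ee_pos"]*1000)/30
    cur=np.degrees(np.arctan2(R[1,1],R[0,1]));sp=(cur-yaw+90)%180-90
    print("t%.1f pos %s yaw %.2f F %s gap %.3f gf %.1f |"%(s["time"],(s["ee_pos"]*1000).round(1),cur,s["force"].round(1),s["finger_gap"],s["gripper_force"]),"shift",d.round(3),"spin %.1f"%sp, "j6 %.2f"%s["joint_pos"][5])
if __name__=="__main__": plan(*map(float,sys.argv[1:]))
E
python3 plan.py 530 5 210 15.8
```

```text
t0.1 pos [151.  502.7 244.9] yaw 73.28 F [-0.7 -0.1  0.8] gap 1.002 gf 0.0 | shift [-16.873 -12.251   1.17 ] spin 57.5 j6 -0.22
```

```bash
python3 -m inch '[0.52,-16.87,-12.25,1.17,57.5,0.52,-16.87,-12.25,1.17,57.5,0.52,-16.87,-12.25,1.17,57.5,0.52,-16.87,-12.25,1.17,57.5,0.52,-16.87,-12.25,1.17,57.5]'; python3 plan.py 530 5 210 15.8
```

```text
time: 0.65
ee_pos: [0.303, 0.3025, 0.2312]
eef_rot: [0.5, 0.866, 0.0, 0.0]
force: [1.8, 0.7, -0.8]
finger_gap: 0.52
gripper_force: 0.0
t0.7 pos [303.  302.5 231.2] yaw 29.98 F [ 1.8  0.7 -0.8] gap 0.520 gf 0.0 | shift [-12.373   1.599   0.706] spin 14.2 j6 -0.01
```

```bash
python3 -m inch '[0.52,-12.37,1.6,0.71,14.2,0.52,-12.37,1.6,0.71,14.2,0.52,-12.37,1.6,0.71,14.2,0.52,-12.37,1.6,0.71,14.2,0.52,-12.37,1.6,0.71,14.2]'; python3 plan.py 530 5 210 15.8
```

```text
time: 1.15
ee_pos: [0.4557, 0.1047, 0.217]
eef_rot: [0.601, 0.799, 0.0, -0.0]
force: [-0.0, 0.8, 0.1]
finger_gap: 0.522
gripper_force: 0.0
t1.1 pos [455.7 104.7 217. ] yaw 16.09 F [-0.   0.8  0.1] gap 0.522 gf 0.0 | shift [-3.88   1.458  0.232] spin 0.3 j6 -0.31
```

```bash
python3 -m inch '[0.52,-3.88,1.46,0.23,0.3,0.52,-3.88,1.46,0.23,0.3,0.52,-3.88,1.46,0.23,0.3,0.52,-3.88,1.46,0.23,0.3]'
cat >> h.py <<'E'
def wrist(name):
    from plant import robot
    from scipy.spatial.transform import Rotation as Ro
    s=robot.observe();c=robot.camera("wrist")
    T=np.eye(4);T[:3,:3]=Ro.from_quat(s["eef_rot"]).as_matrix();T[:3,3]=s["ee_pos"]
    M=np.linalg.inv(T@c["tool_from_camera"])
    np.savez(name+".npz",img=c["img"],camera_matrix=c["camera_matrix"],rvec=cv2.Rodrigues(M[:3,:3])[0],tvec=M[:3,3])
    cv2.imwrite(f"pics/{name}.png",c["img"][:,:,::-1]);return load(name)
E
python3 -c "
from h import *
wrist('w1')"
```

```text
time: 1.55
ee_pos: [0.5302, 0.0045, 0.2093]
eef_rot: [0.605, 0.797, -0.0, -0.0]
force: [-0.4, 1.1, -0.3]
finger_gap: 0.52
gripper_force: 0.0
```

View pics/w1.png

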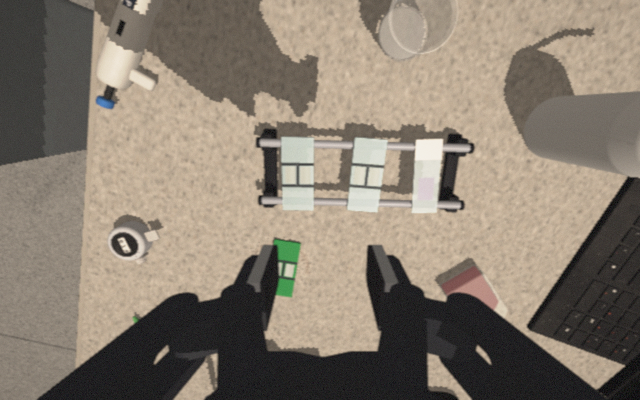

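The wrist view shows the near chamber at (297,173), the middle one at (367,175) and the slide at (427,176). I'll fit rectangles to the chambers.

```bash
python3 - <<'E'
from h import *
c=load("w1");im=c["img"].astype(int);r,g,b=im[...,0],im[...,1],im[...,2]
print(im[150,297],im[173,290],im[190,367],im[173,335])
for nm,x0,x1 in(("A",272,325),("B",338,398)):
    m=np.zeros(g.shape,np.uint8);s=np.s_[128:222,x0:x1]
    m[s]=((b-r)[s]>3)&(g[s]>110)
    m=cv2.morphologyEx(m,cv2.MORPH_CLOSE,np.ones((9,9)));m=cv2.morphologyEx(m,cv2.MORPH_OPEN,np.ones((9,9)))
    k=max(cv2.findContours(m,0,1)[0],key=cv2.contourArea)
    w=np.array([onz(c,p[0],.034)[:2]*1000 for p in k],np.float32)
    print(nm,cv2.minAreaRect(w),cv2.boundingRect(k))
E
```

```text
[200 207 196] [217 214 194] [219 221 209] [197 177 156]Traceback (most recent call last):
  File "<stdin>", line 8, in <module>
ValueError: max() iterable argument is empty
```

```bash
python3 - <<'E'
from h import *
c=load("w1");im=c["img"].astype(int);r,g,b=im[...,0],im[...,1],im[...,2]
for nm,x0,x1 in(("A",275,325),("B",338,398)):
    m=np.zeros(g.shape,np.uint8);s=np.s_[128:222,x0:x1]
    m[s]=((r-g)[s]<5)&(g[s]>150)
    m=cv2.morphologyEx(m,cv2.MORPH_CLOSE,np.ones((9,9)));m=cv2.morphologyEx(m,cv2.MORPH_OPEN,np.ones((11,11)))
    k=max(cv2.findContours(m,0,1)[0],key=cv2.contourArea)
    w=np.array([onz(c,p[0],.034)[:2]*1000 for p in k],np.float32)
    print(nm,cv2.minAreaRect(w),cv2.boundingRect(k))
E
python3 plan.py 502.6 6.3 100 16
```

```text
A ((503.50531005859375, 6.702594757080078), (32.03056335449219, 73.85767364501953), 15.103445053100586) (281, 137, 33, 73)
B ((570.6838989257812, 24.067859649658203), (32.69190979003906, 75.03534698486328), 11.590300559997559) (348, 138, 38, 74)
t1.6 pos [529.3   6.2 209.5] yaw 15.69 F [-0.3 -0.2 -0.1] gap 0.522 gf 0.0 | shift [ 0.243 -0.852  3.65 ] spin -0.3 j6 -0.48
```

```bash
python3 plan.py 503.5 6.7 70 15.1
```

```text
t1.6 pos [529.3   6.2 209.5] yaw 15.69 F [-0.3 -0.2 -0.1] gap 0.522 gf 0.0 | shift [ 0.247 -0.818  4.65 ] spin 0.6 j6 -0.48
```

```bash
python3 -m inch '[0.55,0.247,-0.818,3.0,0.6,0.55,0.247,-0.818,4.65,0.6,0.55,0.247,-0.818,4.65,0.6,0.55,0.247,-0.818,4.65,0.6]'; python3 plan.py 503.5 6.7 30 15.1
```

```text
time: 2.0
ee_pos: [0.4998, 0.0092, 0.0669]
eef_rot: [0.607, 0.795, -0.002, -0.005]
force: [0.3, -0.3, 1.3]
finger_gap: 0.547
gripper_force: 0.0
t2.0 pos [499.8   9.2  66.9] yaw 15.28 F [ 0.3 -0.3  1.3] gap 0.547 gf 0.0 | shift [-0.118  0.107  1.229] spin 0.2 j6 -0.48
```

```bash
python3 -m inch '[0.55,0,0,0,0,0.55,0,0,0,0]'; python3 plan.py 503.5 6.7 30 15.1
python3 -c "
from h import *
wrist('w2')"
```

```text
time: 2.2
ee_pos: [0.5051, 0.0076, 0.0732]
eef_rot: [0.607, 0.795, 0.001, 0.002]
force: [-0.6, -0.6, 0.7]
finger_gap: 0.548
gripper_force: 0.0
t2.2 pos [505.1   7.6  73.2] yaw 15.25 F [-0.6 -0.6  0.7] gap 0.548 gf 0.0 | shift [-0.013 -0.065  1.438] spin 0.1 j6 -0.48
```

View pics/w2.png

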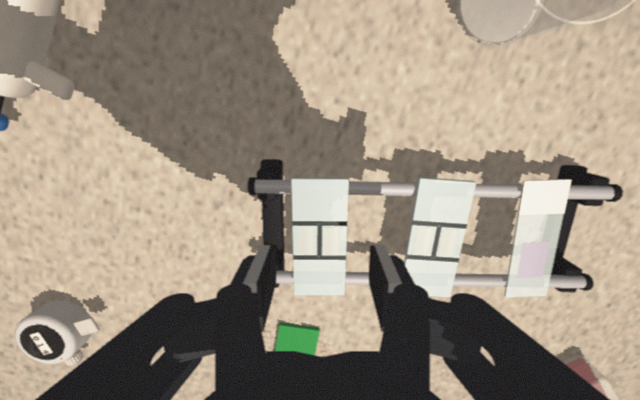

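The fingers straddle the near chamber, with its centre near column 320 and finger midpoint near 323. I'll descend and close.

```bash
python3 -m inch '[0.55,0,0,0.6,0,0.55,0,0,1.1,0,0.55,0,0,1.33,0,0.55,0,0,1.33,0,0.55,0,0,1.33,0]'; python3 plan.py 503.5 6.7 30 15.1; python3 -m inch '[0.45,0,0,0,0,0.42,0,0,0,0,0.35,0,0,0,0,0.35,0,0,0,0,0.35,0,0,0,0]'; python3 plan.py 503.5 6.7 30 15.1;
```

```text
time: 2.75
ee_pos: [0.5043, 0.0074, 0.0318]
eef_rot: [0.607, 0.794, 0.0, 0.001]
force: [-0.0, 0.3, 0.2]
finger_gap: 0.55
gripper_force: 0.0
t2.8 pos [504.3   7.4  31.8] yaw 15.21 F [-0.   0.3  0.2] gap 0.550 gf 0.0 | shift [-0.016 -0.031  0.06 ] spin 0.1 j6 -0.48
time: 3.25
ee_pos: [0.5039, 0.0074, 0.0314]
eef_rot: [0.607, 0.795, 0.0, 0.0]
force: [-1.7, -0.1, 5.5]
finger_gap: 0.355
gripper_force: 39.3
t3.2 pos [503.9   7.4  31.4] yaw 15.22 F [-1.7 -0.1  5.5] gap 0.355 gf 39.3 | shift [-0.02  -0.02   0.048] spin 0.1 j6 -0.48
```

```bash
python3 -m inch '[0.25,0,0,-0.3,0,0.25,0,0,-1.2,0,0.25,0,0,-2.5,0,0.25,0,0,-4,0,0.25,0,0,-5,0]'; python3 plan.py 545 -260 200 19.3
```

```text
time: 3.75
ee_pos: [0.504, 0.0074, 0.1844]
eef_rot: [0.607, 0.794, 0.001, 0.002]
force: [0.4, -0.4, 0.6]
finger_gap: 0.353
gripper_force: 59.3
t3.8 pos [504.    7.4 184.4] yaw 15.21 F [ 0.4 -0.4  0.6] gap 0.353 gf 59.3 | shift [-8.961 -1.018 -0.51 ] spin -4.1 j6 -0.48
```

```bash
python3 -m inch '[0.25,-1,0,-0.5,-4.1,0.25,-2.5,-0.3,-0.5,-4.1,0.25,-4,-0.5,-0.5,-4.1,0.25,-5.5,-0.7,-0.5,-4.1,0.25,-7,-0.8,-0.5,-4.1]';python3 -m inch '[0.25,-1,-0.1,0,0,0.25,-1.6,-0.2,0,0,0.25,-1.96,-0.2,0,0,0.25,-1.96,-0.2,0,0,0.25,-1.96,-0.2,0,0]'; python3 plan.py 545 -260 200 19.3
python3 -c "
from h import *
wrist('w3')"
```

```text
time: 4.25
ee_pos: [0.5353, -0.2033, 0.1966]
eef_rot: [0.579, 0.816, 0.0, 0.0]
force: [0.7, 0.4, -0.6]
finger_gap: 0.349
gripper_force: 59.3
time: 4.75
ee_pos: [0.5493, -0.2581, 0.196]
eef_rot: [0.578, 0.816, 0.0, -0.0]
force: [0.0, 0.1, -0.6]
finger_gap: 0.353
gripper_force: 59.3
t4.8 pos [ 549.3 -258.1  196. ] yaw 19.34 F [ 0.   0.1 -0.6] gap 0.353 gf 59.3 | shift [-0.013 -0.157 -0.134] spin 0.0 j6 -0.97
```

View pics/w3.png

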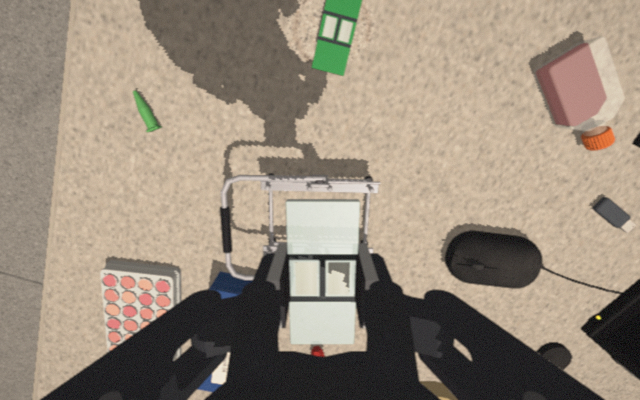

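The left rail runs from (265,187) to (378,187) and the sleeve spans (228,207)-(226,252). The held chamber hides the right rail, so I'll step aside to see all of the rack.

```bash
python3 -m inch '[0.25,-1,0,0,0,0.25,-2.2,0,0,0,0.25,-3.2,0,0,0,0.25,-3.7,0,0,0,0.25,-3.7,0,0,0]';python3 -m inch '[0.25,0,0,0,0,0.25,0,0,0,0,0.25,0,0,0,0]'
python3 -c "
from h import *
c=wrist('w4')
a=c['img'][:,:,::-1]
for p in [(0.556,-.291,.03),(.4775,-.32,.06)]: print(proj(c,p))
u,v=map(int,proj(c,(0.545,-.295,.03)))
k=a[max(v-75,0):v+75,max(u-100,0):u+100];print(max(u-100,0),max(v-75,0));cv2.imwrite('pics/w4c.png',cv2.resize(k,None,fx=4,fy=4,interpolation=cv2.INTER_CUBIC))"
```

```text
time: 5.3
ee_pos: [0.5861, -0.3642, 0.1952]
eef_rot: [0.579, 0.816, -0.0, -0.0]
force: [-0.8, 0.4, -0.1]
finger_gap: 0.351
gripper_force: 59.3
time: 5.6
ee_pos: [0.5861, -0.3626, 0.1963]
eef_rot: [0.578, 0.816, 0.0, 0.0]
force: [-0.7, -1.3, 0.2]
finger_gap: 0.353
gripper_force: 59.3
[316.71409087 102.76456403]
[213.95251196 104.26459155]
203 27
```

View pics/w4c.png

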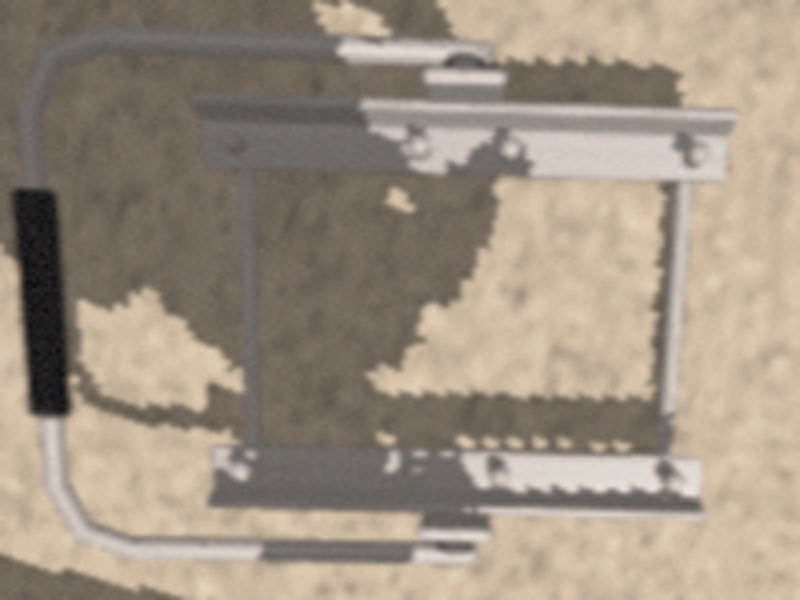

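The whole rack is visible: ledge corners at crop (203,167), (725,182), (213,447) and (700,458), pins along both rails, and the sleeve from (35,190) to (50,412).

```bash
python3 - <<'E'
from h import *
c=load("w4");P=lambda u,v,z:onz(c,(203+(u+.5)/4-.5,27+(v+.5)/4-.5),z)[:2]*1000
L=[P(u,v,.030) for u,v in[(203,167),(725,182),(213,447),(700,458)]]
pn=np.array([P(u,v,.0385) for u,v in[(235,142),(417,148),(512,148),(697,152),(237,465),(393,462),(497,468),(670,474)]])
L=np.array(L);ang=lambda d:np.degrees(np.arctan2(d[1],d[0]))
print("ledge ctr",L.mean(0),"len",np.linalg.norm(L[1]-L[0]),np.linalg.norm(L[3]-L[2]),"wid",np.linalg.norm(L[:2].mean(0)-L[2:].mean(0)),ang(L[1]-L[0]),ang(L[3]-L[2]),"perp",ang(L[:2].mean(0)-L[2:].mean(0)))
print("pins ctr",pn.mean(0),ang(pn[3]-pn[0]),ang(pn[7]-pn[4]))
a=np.radians(ang(L[1]-L[0]+L[3]-L[2]));ex=np.array([np.cos(a),np.sin(a)]);ey=np.array([-ex[1],ex[0]])
print("pins local",((pn-L.mean(0))@np.c_[ex,ey]).round(1).tolist())
s=np.array([P(u,v,.060) for u,v in[(35,190),(50,412)]]);print("sleeve",s.mean(0),np.linalg.norm(s[1]-s[0]),ang(s[0]-s[1]),((s-L.mean(0))@np.c_[ex,ey]).round(1))
# held chamber in w3/w4
for n in("w3","w4"):
    c=load(n);im=c["img"].astype(int);r,g=im[...,0],im[...,1]
    m=((r-g<3)&(g>150)).astype(np.uint8);m[:,:280]=0;m[:,362:]=0;m[:196]=0;m[350:]=0
    ys,xs=np.nonzero(m[200:245]);print(n,"cols",xs.min(),xs.max(),[ (np.nonzero(m[y])[0][[0,-1]]).tolist() for y in(215,230,325)if m[y].any()], "rows",np.nonzero(m.sum(1)>20)[0][[0,-1]])
E
```

```text
ledge ctr [ 557.84911714 -293.43338192] len 115.4100290363321 114.71252331272504 wid 60.67057455592393 17.83332025137453 18.074290680282626 perp 107.47894111039176
pins ctr [ 556.89563737 -292.67286131] 18.216996417175245 18.170981228386722
pins local [[-48.7, 34.7], [-9.9, 34.5], [10.4, 35.0], [49.9, 35.2], [-50.5, -33.5], [-14.7, -31.9], [9.1, -32.7], [49.0, -33.1]]
sleeve [ 476.68628573 -318.88863366] 43.25834567575481 107.46250476803542 [[-84.9  22.4]
 [-85.2 -20.8]]
w3 cols 286 359 [[286, 358], [287, 358], [290, 354]] rows [201 343]
w4 cols 286 359 [[286, 358], [287, 357], [290, 354]] rows [201 343]
```

```bash
python3 - <<'E'
from h import *
from plant import robot
from scipy.spatial.transform import Rotation as Ro
s=robot.observe();c=load("w4");z=s["ee_pos"][2]+.0026
R=Ro.from_quat(s["eef_rot"]).as_matrix()
f=lambda p:(R.T@(onz(c,p,z)-s["ee_pos"])*1000).round(1)
for p in[(322,200.5),(322,343.5),(285.5,215),(358.5,215),(289.5,325),(354.5,325)]: print(p,f(p))
E
python3 - <<'E'
from math import *
a=radians(18)
for x in(30,-30):print(557.5+x*cos(a),-293.2+x*sin(a))
E
python3 plan.py 586.0 -283.9 100 18
```

```text
(322, 200.5) [36.9  0.1 -2.6]
(322, 343.5) [-37.9   0.1  -2.6]
(285.5, 215) [ 30.3 -15.7  -2.6]
(358.5, 215) [30.3 16.  -2.6]
(289.5, 325) [-26.8 -15.7  -2.6]
(354.5, 325) [-26.9  16.   -2.6]
586.0316954888546 -283.92949016875156
528.9683045111454 -302.4705098312484
t5.7 pos [ 586.1 -362.8  196.2] yaw 19.36 F [ 0.1 -1.  -0.1] gap 0.354 gf 59.3 | shift [2.484 0.868 3.208] spin 1.4 j6 -1.06
```

```bash
python3 -m inch '[0.25,1,0.4,0.6,1.4,0.25,2,0.8,1.4,1.4,0.25,2.5,0.87,2.4,1.4,0.25,2.5,0.87,3.2,1.4,0.25,2.5,0.87,3.2,1.4]';python3 -m inch '[0.25,0,0,0.6,0,0.25,0,0,1,0,0.25,0,0,1,0,0.25,0,0,1,0,0.25,0,0,1,0]'; python3 plan.py 585.9 -283.4 31.4 18
```

```text
time: 6.15
ee_pos: [0.5846, -0.2826, 0.0969]
eef_rot: [0.588, 0.809, -0.0, -0.003]
force: [0.1, -0.2, -0.6]
finger_gap: 0.354
gripper_force: 59.4
time: 6.65
ee_pos: [0.5863, -0.2847, 0.0709]
eef_rot: [0.588, 0.809, -0.0, 0.001]
force: [-0.1, 0.3, 0.0]
finger_gap: 0.351
gripper_force: 59.4
t6.7 pos [ 586.3 -284.7   70.9] yaw 17.90 F [-0.1  0.3  0. ] gap 0.351 gf 59.4 | shift [0.045 0.    1.318] spin -0.1 j6 -0.94
```

```bash
python3 -m inch '[0.25,0.04,0,0.4,0,0.25,0.04,0,0.8,0,0.25,0.04,0,1.0,0,0.25,0.04,0,1.0,0,0.25,0.04,0,1.0,0]'; python3 plan.py 585.9 -283.4 31.4 18; python3 -m inch '[0.25,0,0,0.1,0,0.25,0,0,0.2,0,0.25,0,0,0.28,0,0.25,0,0,0.28,0,0.25,0,0,0.28,0]'; python3 plan.py 585.9 -283.4 31.4 18
```

```text
time: 7.15
ee_pos: [0.5855, -0.2832, 0.0397]
eef_rot: [0.588, 0.809, -0.0, -0.0]
force: [0.0, -0.2, -0.3]
finger_gap: 0.347
gripper_force: 59.4
t7.2 pos [ 585.5 -283.2   39.7] yaw 17.91 F [ 0.  -0.2 -0.3] gap 0.347 gf 59.4 | shift [-0.011  0.01   0.276] spin -0.1 j6 -0.94
time: 7.65
ee_pos: [0.5856, -0.2832, 0.0317]
eef_rot: [0.588, 0.809, -0.0, 0.0]
force: [-0.9, 1.1, 2.6]
finger_gap: 0.35
gripper_force: 59.6
t7.7 pos [ 585.6 -283.2   31.7] yaw 17.91 F [-0.9  1.1  2.6] gap 0.350 gf 59.6 | shift [-0.01   0.008  0.009] spin -0.1 j6 -0.94
```

```bash
python3 -m inch '[0.4,0,0,0,0,0.48,0,0,0,0,0.52,0,0,0,0,0.52,0,0,0,0]'; python3 plan.py 585.9 -283.4 31.4 18; python3 -m inch '[0.52,0,0,-0.8,0,0.52,0,0,-2,0,0.52,0,0,-3.5,0,0.52,-1.5,0,-5,0,0.52,-3,0,-5.3,0]'; python3 -m inch '[0.52,0,0,0,0,0.52,0,0,0,0]'
python3 - <<'E'
from h import *
c=wrist('w5');im=c["img"].astype(int);r,g=im[...,0],im[...,1]
u,v=map(int,proj(c,(.586,-.284,.034)));print(u,v)
k=c['img'][max(v-70,0):v+70,max(u-140,0):u+60,::-1];print(max(u-140,0),max(v-70,0));cv2.imwrite('pics/w5c.png',cv2.resize(k,None,fx=4,fy=4,interpolation=cv2.INTER_CUBIC))
E
```

```text
time: 8.05
ee_pos: [0.5855, -0.2831, 0.0313]
eef_rot: [0.588, 0.809, 0.0, -0.0]
force: [0.2, -0.2, 0.2]
finger_gap: 0.521
gripper_force: 0.0
t8.1 pos [ 585.5 -283.1   31.3] yaw 17.91 F [ 0.2 -0.2  0.2] gap 0.521 gf 0.0 | shift [-0.013  0.011 -0.005] spin -0.1 j6 -0.94
time: 8.55
ee_pos: [0.6122, -0.3617, 0.1934]
eef_rot: [0.587, 0.809, -0.0, 0.003]
force: [1.1, 0.1, 0.6]
finger_gap: 0.52
gripper_force: 0.0
time: 8.75
ee_pos: [0.6107, -0.3624, 0.1871]
eef_rot: [0.589, 0.808, 0.0, -0.0]
force: [-0.1, 0.0, -1.0]
finger_gap: 0.52
gripper_force: 0.0
322 97
182 27
```

View pics/w5c.png

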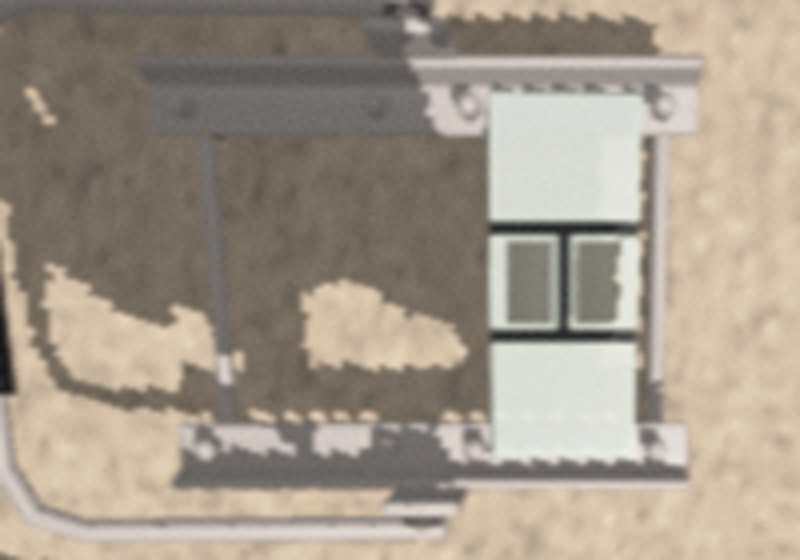

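The first chamber lies flat at crop (563,275), inside its four pins and both lips. Next is the second chamber.

```bash
python3 plan.py 570.7 24.1 90 11.6
```

```text
t8.8 pos [ 610.6 -361.3  186.7] yaw 17.91 F [ 0.5  0.5 -1.4] gap 0.522 gf 0.0 | shift [12.627  2.689  3.246] spin 6.3 j6 -1.01
```

```bash
python3 -m inch '[0.54,1.5,0.3,0,1.3,0.54,3.1,0.7,0,2.6,0.54,4.7,1,0,3.9,0.54,6.3,1.4,0,5.2,0.54,7.9,1.7,0,6.3]';python3 plan.py 570.7 24.1 90 11.6
```

```text
time: 9.3
ee_pos: [0.5852, -0.1173, 0.1874]
eef_rot: [0.632, 0.775, -0.0, -0.001]
force: [0.3, 0.7, -0.1]
finger_gap: 0.535
gripper_force: 0.0
t9.3 pos [ 585.2 -117.3  187.4] yaw 11.63 F [ 0.3  0.7 -0.1] gap 0.535 gf 0.0 | shift [4.71 0.48 3.25] spin 0.0 j6 -0.60
```

```bash
python3 -m inch '[0.54,1.5,0.15,0.5,0,0.54,3,0.3,1.2,0,0.54,4.2,0.45,2,0,0.54,4.71,0.48,2.8,0,0.54,4.71,0.48,3.25,0]';python3 -m inch '[0.54,0,0,0,0,0.54,0,0,0,0,0.54,0,0,0,0]'
python3 - <<'E'
from h import *
c=wrist('w6');im=c["img"].astype(int);r,g=im[...,0],im[...,1]
u,v=map(int,proj(c,(.5707,.0241,.034)));print(u,v)
m=((r-g<5)&(g>150)).astype(np.uint8)
m[:,:u-35]=0;m[:,u+35:]=0
m=cv2.morphologyEx(m,cv2.MORPH_CLOSE,np.ones((9,9)));m=cv2.morphologyEx(m,cv2.MORPH_OPEN,np.ones((11,11)))
for k in cv2.findContours(m,0,1)[0]:
    if cv2.contourArea(k)<500: continue
    w=np.array([onz(c,p[0],.034)[:2]*1000 for p in k],np.float32);print(cv2.minAreaRect(w),cv2.boundingRect(k))
E
python3 plan.py 570.7 24.1 31 11.6
```

```text
time: 9.8
ee_pos: [0.57, 0.0236, 0.0884]
eef_rot: [0.63, 0.776, -0.001, -0.002]
force: [0.5, -0.2, 0.3]
finger_gap: 0.539
gripper_force: 0.0
time: 10.1
ee_pos: [0.5729, 0.0197, 0.0916]
eef_rot: [0.632, 0.775, 0.0, 0.001]
force: [-0.0, -0.5, 0.6]
finger_gap: 0.542
gripper_force: 0.0
319 220
((570.7860717773438, 23.90610122680664), (32.362030029296875, 74.92462158203125), 11.233367919921875) (295, 163, 52, 110)
t10.2 pos [572.8  19.7  91.5] yaw 11.54 F [0.4 0.4 0.5] gap 0.538 gf 0.0 | shift [ 0.158 -0.043  2.015] spin -0.1 j6 -0.37
```

```bash
python3 -m inch '[0.54,0.15,-0.04,0.6,0.3,0.54,0.15,-0.04,1.2,0.3,0.54,0.15,-0.04,1.7,0.3,0.54,0.15,-0.04,2.0,0.3,0.54,0.15,-0.04,2.0,0.3]';python3 -m inch '[0.54,0,0,0,0,0.54,0,0,0,0]'; python3 plan.py 570.8 23.9 31 11.2
```

```text
time: 10.65
ee_pos: [0.5699, 0.0245, 0.0299]
eef_rot: [0.634, 0.773, -0.0, -0.001]
force: [-0.2, -0.3, -0.2]
finger_gap: 0.541
gripper_force: 0.0
time: 10.85
ee_pos: [0.5707, 0.0247, 0.0313]
eef_rot: [0.634, 0.773, 0.0, 0.001]
force: [0.0, 0.1, -0.2]
finger_gap: 0.537
gripper_force: 0.0
t10.8 pos [570.7  24.7  31.3] yaw 11.30 F [ 0.   0.1 -0.2] gap 0.537 gf 0.0 | shift [-0.026 -0.001  0.01 ] spin 0.1 j6 -0.36
```

```bash
python3 -m inch '[0.45,0,0,0,0,0.42,0,0,0,0,0.35,0,0,0,0,0.3,0,0,0,0,0.25,0,0,0,0]'; python3 plan.py 570.8 23.9 31 11.2; python3 -m inch '[0.25,0,0,-0.3,0,0.25,0,0,-1.2,0,0.25,0,0,-2.5,0,0.25,0,0,-4,0,0.25,0,0,-5,0]'; python3 plan.py 529 -302.5 180 18
```

```text
time: 11.35
ee_pos: [0.5703, 0.0248, 0.031]
eef_rot: [0.634, 0.773, 0.0, 0.0]
force: [-1.9, 0.2, 5.2]
finger_gap: 0.354
gripper_force: 58.8
t11.3 pos [570.3  24.8  31. ] yaw 11.32 F [-1.9  0.2  5.2] gap 0.354 gf 58.8 | shift [-0.034  0.01  -0.001] spin 0.1 j6 -0.36
time: 11.85
ee_pos: [0.5706, 0.0249, 0.1841]
eef_rot: [0.634, 0.773, 0.001, 0.002]
force: [-0.3, -0.3, -0.4]
finger_gap: 0.351
gripper_force: 59.3
t11.8 pos [570.6  24.9 184.1] yaw 11.32 F [-0.3 -0.3 -0.4] gap 0.351 gf 59.3 | shift [-10.427  -3.502   0.136] spin -6.7 j6 -0.36
```

```bash
python3 -m inch '[0.25,-1,-0.3,0,-1.3,0.25,-2.5,-0.8,0,-3,0.25,-4,-1.3,0,-5,0.25,-5.5,-1.8,0,-6.7,0.25,-7,-2.3,0,-6.7]';python3 plan.py 529.2 -301.8 110 18
```

```text
time: 12.35
ee_pos: [0.5431, -0.1964, 0.181]
eef_rot: [0.587, 0.809, 0.0, 0.0]
force: [0.8, -0.5, -0.4]
finger_gap: 0.35
gripper_force: 59.3
t12.3 pos [ 543.1 -196.4  181. ] yaw 18.06 F [ 0.8 -0.5 -0.4] gap 0.350 gf 59.3 | shift [-3.197 -1.532  2.369] spin 0.1 j6 -0.87
```

```bash
python3 -m inch '[0.25,-1.2,-0.6,0.2,0,0.25,-2.2,-1,0.6,0,0.25,-2.9,-1.4,1.2,0,0.25,-3.2,-1.53,1.9,0,0.25,-3.2,-1.53,2.37,0]';python3 -m inch '[0.25,0,0,0.5,0,0.25,0,0,1,0,0.25,0,0,1.3,0,0.25,0,0,1.3,0,0.25,0,0,1.3,0]'
python3 - <<'E'
from h import *
from plant import robot
from scipy.spatial.transform import Rotation as Ro
s=robot.observe();c=wrist('w7');z=s["ee_pos"][2]+.003
im=c["img"].astype(int);r,g=im[...,0],im[...,1]
m=((r-g<3)&(g>150)).astype(np.uint8);m[:,:280]=0;m[:,362:]=0;m[:190]=0;m[352:]=0
rows=np.nonzero(m.sum(1)>20)[0][[0,-1]]
R=Ro.from_quat(s["eef_rot"]).as_matrix()
for p in[(322,rows[0]-.5),(322,rows[1]+.5)]: print(p,(R.T@(onz(c,p,z)-s["ee_pos"])*1000).round(1))
E
python3 plan.py 529.2 -301.8 31.4 18
```

```text
time: 12.85
ee_pos: [0.529, -0.3011, 0.1082]
eef_rot: [0.588, 0.809, 0.0, -0.0]
force: [-0.0, 0.5, -0.6]
finger_gap: 0.352
gripper_force: 59.3
time: 13.35
ee_pos: [0.53, -0.3, 0.0708]
eef_rot: [0.588, 0.809, -0.0, 0.0]
force: [-0.3, -0.5, -1.2]
finger_gap: 0.351
gripper_force: 59.3
(322, np.float64(201.5)) [36.4  0.  -3. ]
(322, np.float64(345.5)) [-38.9   0.   -3. ]
t13.4 pos [ 530.1 -300.2   71.1] yaw 18.02 F [-0.1 -0.3 -0.7] gap 0.349 gf 59.3 | shift [-0.04  -0.046  1.323] spin 0.0 j6 -1.02
```

```bash
python3 -m inch '[0.25,-0.02,-0.05,0.4,0,0.25,-0.02,-0.05,0.8,0,0.25,-0.02,-0.05,1.02,0,0.25,-0.02,-0.05,1.02,0,0.25,-0.02,-0.05,1.02,0]'; python3 plan.py 528.6 -301.3 31.2 18; python3 -m inch '[0.25,0,0,0.1,0,0.25,0,0,0.2,0,0.25,0,0,0.29,0,0.25,0,0,0.29,0,0.25,0,0,0.29,0]'; python3 plan.py 528.6 -301.3 31.2 18
```

```text
time: 13.9
ee_pos: [0.5285, -0.3011, 0.0396]
eef_rot: [0.588, 0.809, 0.0, -0.0]
force: [0.2, -0.2, 0.2]
finger_gap: 0.354
gripper_force: 59.3
t13.9 pos [ 528.5 -301.1   39.6] yaw 18.01 F [ 0.2 -0.2  0.2] gap 0.354 gf 59.3 | shift [-0.007  0.002  0.279] spin 0.0 j6 -1.02
time: 14.4
ee_pos: [0.5285, -0.3011, 0.0311]
eef_rot: [0.588, 0.809, 0.0, 0.0]
force: [-0.3, -0.2, 1.5]
finger_gap: 0.355
gripper_force: 59.5
t14.4 pos [ 528.5 -301.1   31.1] yaw 18.01 F [-0.3 -0.2  1.5] gap 0.355 gf 59.5 | shift [-0.005  0.    -0.003] spin 0.0 j6 -1.02
```

```bash
python3 -m inch '[0.4,0,0,0,0,0.46,0,0,0,0,0.48,0,0,0,0,0.48,0,0,0,0]'; python3 -m inch '[0.48,0,0,-0.8,0,0.48,0,0,-2,0,0.48,0,0,-3.5,0,0.48,-1.5,0,-5,0,0.48,-3,0,-5.3,0]'; python3 -m inch '[0.3,0,0,0,0,0.3,0,0,0,0,0.3,0,0,0,0]'
python3 - <<'E'
from h import *
c=wrist('w8');im=c["img"].astype(int);r,g,b=im[...,0],im[...,1],im[...,2]
a=np.radians(18);ex=np.array([np.cos(a),np.sin(a)]);ey=np.array([-ex[1],ex[0]]);O=np.array([557.5,-293.2])
m=((r-g<5)&(g>140)).astype(np.uint8);m[180:]=0
m=cv2.morphologyEx(m,cv2.MORPH_CLOSE,np.ones((5,5)));m=cv2.morphologyEx(m,cv2.MORPH_OPEN,np.ones((7,7)))
for k in cv2.findContours(m,0,1)[0]:
    if cv2.contourArea(k)<300: continue
    w=np.array([onz(c,p[0],.034)[:2]*1000 for p in k],np.float32);q=cv2.minAreaRect(w);d=np.array(q[0])-O
    print(q,cv2.boundingRect(k),"local",d@ex,d@ey)
u,v=map(int,proj(c,(.4767,-.3189,.06)));print("sleeve px",u,v)
m=np.zeros(g.shape,np.uint8);s=np.s_[max(v-40,0):v+40,max(0,u-30):u+30];m[s]=im[s].max(2)<45
for k in cv2.findContours(m,0,1)[0]:
    if cv2.contourArea(k)<100: continue
    w=np.array([onz(c,p[0],.062)[:2]*1000 for p in k],np.float32);q=cv2.minAreaRect(w);d=np.array(q[0])-O
    print("sl",q,"local",d@ex,d@ey)
E
python3 plan.py 476.7 -318.9 120 18
```

```text
time: 14.8
ee_pos: [0.5285, -0.3011, 0.031]
eef_rot: [0.588, 0.809, -0.0, 0.0]
force: [0.2, 0.7, 0.2]
finger_gap: 0.477
gripper_force: 0.0
time: 15.3
ee_pos: [0.5552, -0.3799, 0.1926]
eef_rot: [0.587, 0.81, -0.0, 0.003]
force: [0.5, -0.6, -0.5]
finger_gap: 0.481
gripper_force: 0.0
time: 15.6
ee_pos: [0.5537, -0.3787, 0.1865]
eef_rot: [0.588, 0.809, 0.0, -0.001]
force: [-0.3, -0.3, -0.9]
finger_gap: 0.304
gripper_force: 0.0
((586.0780639648438, -284.2332763671875), (32.73662185668945, 74.99911499023438), 17.799560546875) (371, 53, 43, 92) local 29.950223943266884 -0.30324649066693876
((528.8955078125, -301.9715881347656), (32.61532211303711, 74.8927993774414), 17.774669647216797) (303, 52, 40, 92) local -29.915058491535913 0.4969981475768037
sleeve px 252 98
sl ((477.1829833984375, -318.8574523925781), (7.434778690338135, 42.91615295410156), 17.87371826171875) local -84.31461082997485 0.41763577788348144
t15.7 pos [ 553.8 -378.6  186.7] yaw 18.05 F [ 0.6 -0.3  0. ] gap 0.301 gf 0.0 | shift [ 2.685 -1.824  2.23 ] spin 0.1 j6 -1.09
```

Both chambers lie at ±30 mm with full outlines (32.6 × 75 mm), so they are seated. Now the bail.

```bash
python3 -m inch '[0.25,1,-0.7,0,0,0.25,2,-1.4,0.4,0,0.25,2.68,-1.82,1.2,0,0.25,2.68,-1.82,2.2,0,0.25,2.68,-1.82,2.9,0]';python3 -m inch '[0.25,0,0,0,0,0.25,0,0,0,0,0.25,0,0,0,0]'; python3 plan.py 476.9 -318.9 56 18
```

```text
time: 16.15
ee_pos: [0.4763, -0.3184, 0.0991]
eef_rot: [0.587, 0.809, 0.0, -0.001]
force: [0.1, -0.4, -0.2]
finger_gap: 0.25
gripper_force: 0.0
time: 16.45
ee_pos: [0.4777, -0.3204, 0.1018]
eef_rot: [0.588, 0.809, -0.0, 0.001]
force: [-0.2, -0.3, -0.1]
finger_gap: 0.247
gripper_force: 0.0
t16.4 pos [ 477.7 -320.4  101.8] yaw 18.03 F [-0.2 -0.3 -0.1] gap 0.247 gf 0.0 | shift [ 0.058 -0.013  1.528] spin 0.0 j6 -1.11
```

```bash
python3 -m inch '[0.25,0.04,-0.01,0.5,0,0.25,0.04,-0.01,1,0,0.25,0.04,-0.01,1.5,0,0.25,0.04,-0.01,1.5,0,0.25,0.04,-0.01,1.5,0]';python3 -m inch '[0.15,0,0,0,0,0.13,0,0,0,0,0.12,0,0,0,0,0.115,0,0,0,0,0.11,0,0,0,0]';python3 plan.py 476.9 -318.9 56 18;python3 -m inch '[0.105,0,0,0,0,0.1,0,0,0,0]'
```

```text
time: 16.95
ee_pos: [0.477, -0.3194, 0.0566]
eef_rot: [0.588, 0.809, -0.0, 0.001]
force: [-0.1, -0.4, 0.4]
finger_gap: 0.251
gripper_force: 0.0
time: 17.45
ee_pos: [0.4766, -0.3192, 0.0556]
eef_rot: [0.588, 0.809, -0.0, 0.0]
force: [0.2, 0.3, 0.3]
finger_gap: 0.113
gripper_force: 0.1
t17.4 pos [ 476.6 -319.2   55.6] yaw 18.01 F [0.2 0.3 0.3] gap 0.113 gf 0.1 | shift [ 0.005  0.012 -0.013] spin 0.0 j6 -1.11
time: 17.65
ee_pos: [0.4768, -0.3191, 0.0556]
eef_rot: [0.588, 0.809, 0.0, 0.0]
force: [1.7, 0.6, 0.2]
finger_gap: 0.1
gripper_force: 5.8
```

```bash
python3 -m inch '[0.098,0,0,0,0,0.098,0,0.02,-0.25,0,0.098,0,0.1,-0.59,0,0.098,0,0.19,-0.85,0,0.098,0,0.3,-1.12,0]'; python3 plan.py 476.9 -318.9 56 18;
```

```text
time: 18.15
ee_pos: [0.4852, -0.3164, 0.0901]
eef_rot: [0.588, 0.809, -0.0, 0.0]
force: [-1.6, -0.4, -0.2]
finger_gap: 0.099
gripper_force: 8.2
t18.1 pos [ 485.2 -316.4   90.1] yaw 18.01 F [-1.6 -0.4 -0.2] gap 0.099 gf 8.2 | shift [ 0.007 -0.287  1.137] spin 0.0 j6 -1.09
```

```bash
python3 -m inch '[0.098,0,0.14,-0.24,0,0.098,0,0.31,-0.47,0,0.098,0,0.5,-0.69,0,0.098,0,0.7,-0.88,0,0.098,0,0.93,-1.05,0]'; python3 plan.py 557.5 -293.2 136 18;python3 -m inch '[0.098,0,0.24,-0.15,0,0.098,0,0.5,-0.27,0,0.098,0,0.76,-0.37,0,0.098,0,1.03,-0.44,0,0.098,0,1.31,-0.48,0]'; python3 plan.py 557.5 -293.2 136 18
```

```text
time: 18.65
ee_pos: [0.5121, -0.3079, 0.1216]
eef_rot: [0.588, 0.809, -0.0, 0.0]
force: [-5.0, -1.5, 4.5]
finger_gap: 0.102
gripper_force: 8.4
t18.6 pos [ 512.1 -307.9  121.6] yaw 18.01 F [-5.  -1.5  4.5] gap 0.102 gf 8.4 | shift [-0.004  1.592 -0.482] spin 0.0 j6 -1.05
time: 19.15
ee_pos: [0.5501, -0.2954, 0.1357]
eef_rot: [0.588, 0.809, 0.0, 0.001]
force: [-1.0, -1.4, 4.2]
finger_gap: 0.104
gripper_force: 8.7
t19.1 pos [ 550.1 -295.4  135.7] yaw 18.01 F [-1.  -1.4  4.2] gap 0.104 gf 8.7 | shift [-0.005  0.257 -0.009] spin 0.0 j6 -0.99
```

```bash
python3 -m inch '[0.098,0,0.1,-0.1,0,0.098,0,0.2,-0.1,0,0.098,0,0.25,-0.1,0,0.098,0,0.25,-0.1,0]'; python3 plan.py 557.5 -293.2 136 18
python3 - <<'E'
from h import *
from plant import robot
c=robot.camera("top");np.savez("top1.npz",**c)
c=wrist('w9');im=c["img"].astype(int);r,g=im[...,0],im[...,1]
m=((r-g<5)&(g>140)).astype(np.uint8)
for n,p in(("p1",(.586,-.284,.034)),("p2",(.529,-.302,.034))): print(n,proj(c,p))
E
```

```text
time: 19.55
ee_pos: [0.556, -0.2929, 0.1372]
eef_rot: [0.588, 0.809, 0.0, -0.001]
force: [0.2, -0.6, -4.0]
finger_gap: 0.1
gripper_force: 8.1
t19.6 pos [ 556.  -292.9  137.2] yaw 18.01 F [ 0.2 -0.6 -4. ] gap 0.100 gf 8.1 | shift [-0.024  0.043  0.04 ] spin 0.0 j6 -0.99
p1 [361.6560765  206.20314594]
p2 [286.06360592 205.61462183]
```

```bash
python3 -m inch '[0,0,0.03,0.05,0,0,0,0.03,0.05,0,0,0,0.03,0.05,0,0,0,0.03,0.05,0]'; python3 plan.py 557.5 -293.2 136 18; python3 -m inch '[0,0,0,-0.1,0,0,0,0,-0.25,0,0,0,0,-0.5,0,0,0,0,-0.7,0,0,0,0,-0.8,0]'; python3 -m inch '[0,0,0,0,0,0,0,0,0,0,0,0,0,0,0]';python3 plan.py 557.5 -293.2 230 18
python3 - <<'E'
from h import *
c=wrist('w10')
k=c['img'][:,120:520,::-1];s=load("top1")
from plant import robot
t=robot.camera("scene");np.savez("sc1.npz",**t)
u,v=map(int,proj(t,(.557,-.293,.1)))
j=t['img'][v-50:v+50,u-50:u+50,::-1]
cv2.imwrite("pics/c10.png",np.hstack([k,cv2.resize(j,(400,400),interpolation=cv2.INTER_CUBIC)]))
E
```

```text
time: 20.05
ee_pos: [0.557, -0.293, 0.1366]
eef_rot: [0.588, 0.809, 0.0, 0.0]
force: [-0.2, -0.0, -3.1]
finger_gap: 0.078
gripper_force: 58.4
t20.1 pos [ 557.  -293.   136.6] yaw 18.01 F [-0.2 -0.  -3.1] gap 0.078 gf 58.4 | shift [-0.012  0.013  0.019] spin 0.0 j6 -0.98
time: 20.55
ee_pos: [0.5573, -0.2932, 0.1616]
eef_rot: [0.588, 0.809, -0.0, 0.001]
force: [-0.4, 0.7, -4.1]
finger_gap: 0.079
gripper_force: 58.5
time: 20.85
ee_pos: [0.5569, -0.2929, 0.1601]
eef_rot: [0.588, 0.809, 0.0, -0.0]
force: [-0.9, -0.1, -4.8]
finger_gap: 0.078
gripper_force: 58.5
t20.9 pos [ 556.9 -292.9  160.1] yaw 18.01 F [-0.9 -0.1 -4.8] gap 0.078 gf 58.5 | shift [-0.016  0.014 -2.329] spin 0.0 j6 -0.98
```

View pics/c10.png

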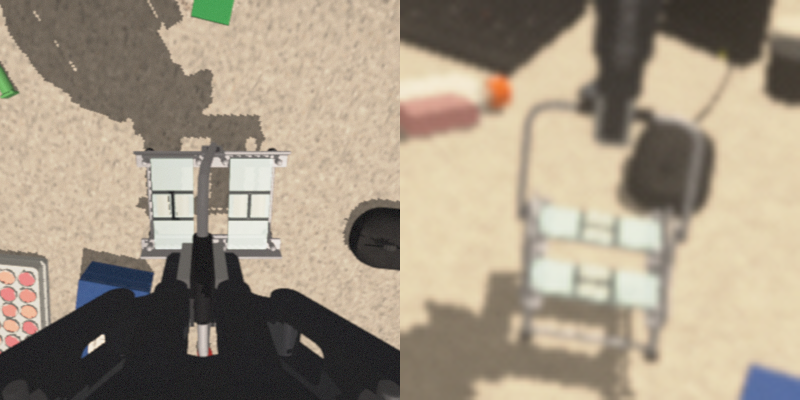

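The rack hangs level from the gripped bail, with both chambers seated and its shadow clear beneath it. I'll raise it and carry it round to the prong tips.

```bash
python3 -m inch '[0,0,0,-0.2,0,0,0,0,-0.6,0,0,0,0,-1.1,0,0,0,0,-1.6,0,0,0,0,-2.0,0]'; python3 -m inch '[0,0,0,-0.2,0,0,0.1,0,-0.3,0,0,0.4,-0.1,-0.3,0,0,0.9,-0.25,-0.3,0,0,1.6,-0.45,-0.3,0]'; python3 plan.py 480 80 228 44
```

```text
time: 21.45
ee_pos: [0.5573, -0.2931, 0.2226]
eef_rot: [0.588, 0.809, -0.0, 0.001]
force: [0.3, -0.3, -4.9]
finger_gap: 0.078
gripper_force: 58.5
time: 21.95
ee_pos: [0.5288, -0.2512, 0.2287]
eef_rot: [0.588, 0.809, -0.0, -0.001]
force: [0.2, -0.4, -3.6]
finger_gap: 0.078
gripper_force: 58.5
t21.9 pos [ 528.8 -251.2  228.7] yaw 17.98 F [ 0.2 -0.4 -3.6] gap 0.078 gf 58.5 | shift [11.002  1.859  0.032] spin -26.0 j6 -0.96
```

```bash
python3 -m inch '[0,0.9,0.15,0,-1.5,0,1.8,0.3,0,-3.5,0,2.7,0.45,0,-5.5,0,3.6,0.6,0,-7.5,0,4.5,0.75,0,-9.5]'; python3 plan.py 480 80 228 44
```

```text
time: 22.45
ee_pos: [0.5084, -0.1148, 0.2291]
eef_rot: [0.518, 0.855, 0.0, -0.0]
force: [0.1, -0.8, -4.1]
finger_gap: 0.079
gripper_force: 58.5
t22.4 pos [ 508.4 -114.8  229.1] yaw 27.59 F [ 0.1 -0.8 -4.1] gap 0.079 gf 58.5 | shift [6.193 2.168 0.042] spin -16.4 j6 -0.93
```

```bash
python3 -m inch '[0,0.9,0.3,0,-2,0,1.8,0.6,0,-4,0,2.7,0.9,0,-6,0,3.6,1.25,0,-8,0,4.5,1.57,0,-10]'; python3 plan.py 544.5 220.8 228 44.2
```

```text
time: 22.95
ee_pos: [0.4878, 0.0267, 0.2292]
eef_rot: [0.442, 0.897, -0.0, -0.0]
force: [0.5, 0.3, -4.7]
finger_gap: 0.081
gripper_force: 58.5
t22.9 pos [487.8  26.7 229.2] yaw 37.59 F [ 0.5  0.3 -4.7] gap 0.081 gf 58.5 | shift [3.975 5.445 0.042] spin -6.6 j6 -0.84
```

```bash
python3 -m inch '[0,0.8,0.4,0,-1.5,0,1.5,1,0,-3,0,2.1,1.7,0,-4.5,0,2.6,2.5,0,-6,0,3,3.2,0,-6.6]'; python3 plan.py 544.5 220.8 228 44.2
```

```text
time: 23.45
ee_pos: [0.5095, 0.1567, 0.2292]
eef_rot: [0.389, 0.921, -0.0, -0.0]
force: [0.6, -0.9, -4.6]
finger_gap: 0.082
gripper_force: 58.5
t23.4 pos [509.5 156.7 229.2] yaw 44.20 F [ 0.6 -0.9 -4.6] gap 0.082 gf 58.5 | shift [0.719 2.326 0.04 ] spin -0.0 j6 -0.69
```

```bash
python3 -m inch '[0,0.3,0.7,0,0,0,0.5,1.4,0,0,0,0.65,1.9,0,0,0,0.72,2.2,0,0,0,0.72,2.33,0,0]'; python3 -m inch '[0,0,0,0,0,0,0,0,0,0,0,0,0,0,0,0,0,0,0,0]'; python3 plan.py 616 290.4 227 44.2
python3 - <<'E'
from h import *
c=wrist('w11');im=c["img"].astype(int)
for n,p in(("tipR",(.6235,.2543,.211)),("tipL",(.5814,.2995,.211)),("rootR",(.7114,.3388,.2)),("rootL",(.6685,.3845,.2))): print(n,proj(c,p))
from plant import robot
t=robot.camera("top");np.savez("top2.npz",**t)
# bright thin wire scan across columns near the prongs
g=im.min(2)
K=cv2.morphologyEx(c["img"].min(2),cv2.MORPH_TOPHAT,np.ones((15,15),np.uint8))
for u in range(400,640,20):
    print(u,[(int(v),int(K[v,u]),im[v,u].tolist()) for v in np.argsort(-K[:300,u].astype(int))[:3]])
E
```

```text
time: 23.95
ee_pos: [0.5449, 0.2199, 0.229]
eef_rot: [0.39, 0.921, -0.0, -0.0]
force: [-0.1, -0.6, -4.3]
finger_gap: 0.085
gripper_force: 58.5
time: 24.35
ee_pos: [0.5449, 0.219, 0.2296]
eef_rot: [0.39, 0.921, 0.0, 0.0]
force: [0.8, 0.2, -3.5]
finger_gap: 0.079
gripper_force: 58.5
t24.4 pos [544.9 219.  229.6] yaw 44.08 F [ 0.8  0.2 -3.5] gap 0.079 gf 58.5 | shift [0.061 3.36  0.087] spin -0.1 j6 -0.59
tipR [467.28546475 302.44050765]
tipL [486.89525501 195.93508432]
rootR [665.15044231 291.64909713]
rootL [705.64398482 189.1822441 ]
400 [(257, 85, [201, 192, 182]), (241, 84, [223, 217, 211]), (242, 83, [223, 217, 210])]
420 [(290, 89, [220, 201, 175]), (289, 85, [215, 195, 171]), (280, 78, [208, 190, 166])]
440 [(121, 50, [140, 137, 130]), (122, 43, [131, 129, 123]), (120, 37, [127, 124, 117])]
460 [(122, 46, [133, 127, 125]), (121, 45, [134, 133, 124]), (120, 40, [125, 122, 119])]
480 [(121, 51, [139, 136, 129]), (122, 48, [136, 133, 126]), (120, 36, [123, 121, 114])]
500 [(114, 77, [202, 181, 159]), (113, 76, [201, 182, 158]), (115, 55, [169, 153, 137])]
520 [(111, 52, [214, 194, 170]), (112, 51, [216, 194, 169]), (113, 50, [213, 194, 168])]
540 [(296, 96, [204, 194, 186]), (295, 94, [200, 190, 184]), (297, 81, [195, 182, 171])]
560 [(296, 92, [202, 192, 184]), (295, 89, [198, 190, 181]), (189, 87, [205, 195, 189])]
580 [(190, 86, [206, 198, 191]), (191, 83, [204, 193, 188]), (189, 82, [201, 192, 187])]
600 [(190, 79, [200, 192, 185]), (191, 79, [203, 192, 185]), (189, 77, [199, 190, 183])]
620 [(226, 59, [198, 177, 155]), (223, 58, [194, 174, 154]), (227, 58, [200, 180, 156])]
```

```bash
python3 - <<'E'
from h import *
c=load("w11");f=lambda p:onz(c,p,.2)[:2]*1000
R=[f((540,295.7)),f((560,295.7))];L=[f((560,189.3)),f((600,190.3))]
ey=np.array([-np.sin(np.radians(44.1)),np.cos(np.radians(44.1))])
print(R,L,[round(float(p@ey),1) for p in R+L], "seat est",np.array([616,290.4])@ey,"tcp",np.array([544.9,219.0])@ey)
E
```

```text
[array([660.58224086, 285.7767615 ]), array([669.11458193, 294.03237474])] [array([612.96722163, 330.66715768]), array([628.72232924, 345.1486343 ])] [-254.5, -254.5, -189.1, -189.7] seat est -220.1384058304357 tcp -221.93322365301378
```

The prong midline is at lateral -222.0 mm and the tool at -221.9 mm, 65 mm apart as expected, so I can go straight in.

```bash
python3 -m inch '[0,0,0.2,0,0,0,0,0.6,0,0,0,0,1.1,0,0,0,0,1.6,0,0,0,0,2.1,0,0]'; python3 -m inch '[0,0,0.45,0,0,0,0,0.85,0,0,0,0,1.1,0,0,0,0,1.25,0,0,0,0,1.27,0,0]'; python3 -m inch '[0,0,0,0,0,0,0,0,0,0,0,0,0,0,0,0,0,0,0,0]';python3 plan.py 617 289.3 189 44.1
```

```text
time: 24.95
ee_pos: [0.5908, 0.2639, 0.2294]
eef_rot: [0.39, 0.921, 0.0, -0.0]
force: [-0.2, 0.0, -4.3]
finger_gap: 0.083
gripper_force: 58.5
time: 25.45
ee_pos: [0.6177, 0.2901, 0.2291]
eef_rot: [0.39, 0.921, -0.0, -0.0]
force: [0.8, -0.3, -5.6]
finger_gap: 0.078
gripper_force: 58.5
time: 25.85
ee_pos: [0.6175, 0.2896, 0.2296]
eef_rot: [0.39, 0.921, 0.0, 0.0]
force: [-0.5, -0.1, -4.3]
finger_gap: 0.078
gripper_force: 58.5
t25.9 pos [617.5 289.6 229.6] yaw 44.10 F [-0.5 -0.1 -4.3] gap 0.078 gf 58.5 | shift [ 0.003 -0.018  1.355] spin 0.0 j6 -0.50
```

```bash
python3 -m inch '[0,0,0,0.2,0,0,0,0,0.5,0,0,0,0,0.8,0,0,0,0,1.0,0,0,0,0,1.0,0]'; python3 -m inch '[0,0,0,0.08,0,0,0,0,0.16,0,0,0,0,0.24,0,0,0,0,0.24,0]';python3 plan.py 617 289.3 189 44.1; python3 -m inch '[0,0,0,0.05,0,0,0,0,0.1,0,0,0,0,0.1,0]';python3 plan.py 617 289.3 189 44.1
```

```text
time: 26.35
ee_pos: [0.6171, 0.2896, 0.1979]
eef_rot: [0.39, 0.921, -0.001, -0.001]
force: [-0.1, 0.3, -4.3]
finger_gap: 0.081
gripper_force: 58.5
time: 26.75
ee_pos: [0.6175, 0.2897, 0.192]
eef_rot: [0.39, 0.921, -0.0, -0.0]
force: [1.1, 0.3, -4.4]
finger_gap: 0.076
gripper_force: 58.5
t26.8 pos [617.5 289.7 192. ] yaw 44.11 F [ 1.1  0.3 -4.4] gap 0.076 gf 58.5 | shift [ 0.002 -0.022  0.101] spin 0.0 j6 -0.50
time: 27.05
ee_pos: [0.6182, 0.2902, 0.1904]
eef_rot: [0.39, 0.921, 0.001, 0.001]
force: [3.9, 2.9, 2.2]
finger_gap: 0.08
gripper_force: 59.3
t27.1 pos [618.2 290.2 190.4] yaw 44.11 F [3.9 2.9 2.2] gap 0.080 gf 59.3 | shift [ 0.005 -0.049  0.046] spin 0.0 j6 -0.50
```

```bash
python3 -m inch '[0,0,0.05,0,0,0,0,0.08,0,0,0,0,0.08,0,0]';python3 plan.py 617 289.3 189 44.1; python3 -m inch '[0,0,0.04,0.04,0,0,0,0.04,0.04,0,0,0,0.04,0.04,0]';python3 plan.py 617 289.3 189 44.1
```

```text
time: 27.35
ee_pos: [0.6191, 0.2912, 0.1893]
eef_rot: [0.39, 0.921, -0.001, -0.0]
force: [-1.8, -1.7, 2.9]
finger_gap: 0.08
gripper_force: 59.2
t27.4 pos [619.1 291.2 189.3] yaw 44.10 F [-1.8 -1.7  2.9] gap 0.080 gf 59.2 | shift [ 0.003 -0.092  0.01 ] spin 0.0 j6 -0.50
time: 27.65
ee_pos: [0.6193, 0.2914, 0.189]
eef_rot: [0.39, 0.921, -0.001, -0.001]
force: [-10.1, -5.7, 7.9]
finger_gap: 0.08
gripper_force: 60.2
t27.6 pos [619.3 291.4 189. ] yaw 44.10 F [-10.1  -5.7   7.9] gap 0.080 gf 60.2 | shift [ 0.005 -0.103  0.001] spin -0.0 j6 -0.50
```

```bash
python3 -m inch '[0,0,-0.05,-0.03,0,0,0,-0.05,-0.03,0]';python3 plan.py 617 289.3 189 44.1; python3 -m inch '[0.09,0,-0.05,-0.02,0,0.1,0,-0.05,-0.02,0,0.12,0,-0.05,-0.02,0,0.14,0,-0.05,-0.02,0,0.17,0,-0.05,-0.02,0]';python3 -m inch '[0.22,0,0,0,0,0.26,0,0,0,0,0.26,0,0,0,0]';python3 plan.py 617 289.3 189 44.1
```

```text
time: 27.85
ee_pos: [0.6191, 0.2911, 0.1892]
eef_rot: [0.39, 0.921, 0.0, 0.0]
force: [-1.9, -2.1, 3.3]
finger_gap: 0.076
gripper_force: 59.3
t27.9 pos [619.1 291.1 189.2] yaw 44.11 F [-1.9 -2.1  3.3] gap 0.076 gf 59.3 | shift [ 0.005 -0.091  0.008] spin 0.0 j6 -0.50
time: 28.35
ee_pos: [0.6177, 0.2899, 0.1892]
eef_rot: [0.39, 0.921, -0.001, -0.0]
force: [-0.1, -0.3, 0.0]
finger_gap: 0.17
gripper_force: 0.0
time: 28.65
ee_pos: [0.6179, 0.2901, 0.1896]
eef_rot: [0.39, 0.921, -0.0, -0.0]
force: [0.4, -0.5, -0.2]
finger_gap: 0.261
gripper_force: 0.0
t28.6 pos [617.9 290.1 189.6] yaw 44.11 F [ 0.4 -0.5 -0.2] gap 0.261 gf 0.0 | shift [ 0.003 -0.04   0.019] spin 0.0 j6 -0.50
```

```bash
python3 -m inch '[0.26,0,0,-0.2,0,0.26,0,0,-0.6,0,0.26,0,0,-1.2,0,0.26,0,0,-2,0,0.26,0,0,-2.8,0]'; python3 -m inch '[0.26,0,-0.7,0,0,0.26,0,-2,0,0,0.26,0,-3.5,0,0,0.26,0,-4.5,0,0,0.26,0,-5,0,0]'; python3 -m inch '[0.26,0,0,0,0,0.26,0,0,0,0,0.26,0,0,0,0,0.26,0,0,0,0,0.26,0,0,0,0]'
cat > chk.py <<'E'
from h import *
from plant import robot
for n in("top","wrist"):
    c=wrist('w12') if n=="wrist" else robot.camera(n)
    im=c["img"].astype(int);r,g,b=im[...,0],im[...,1],im[...,2]
    m=((r-g<0)&(g>120)&(g-b<25)).astype(np.uint8);m=cv2.morphologyEx(m,cv2.MORPH_CLOSE,np.ones((3,3)))
    z=.0525+.034
    for k in cv2.findContours(m,0,1)[0]:
        if cv2.contourArea(k)<50: continue
        w=np.array([onz(c,p[0],z)[:2]*1000 for p in k],np.float32);q=cv2.minAreaRect(w)
        if 500<q[0][0]<720 and 200<q[0][1]<380: print(n,cv2.boundingRect(k),np.round(q[0],1),np.round(q[1],1),round(q[2],1))
    print(n,"seat px",proj(c,(.6185,.2905,.1935)))
E
python3 chk.py; python3 -m inch '[0.26,0,0,0,0,0.26,0,0,0,0,0.26,0,0,0,0,0.26,0,0,0,0,0.26,0,0,0,0]'; python3 chk.py
```

```text
time: 29.15
ee_pos: [0.6179, 0.2901, 0.2757]
eef_rot: [0.39, 0.921, 0.0, 0.0]
force: [-0.1, -0.7, -1.4]
finger_gap: 0.259
gripper_force: 0.0
time: 29.65
ee_pos: [0.5089, 0.1845, 0.2754]
eef_rot: [0.39, 0.921, 0.0, 0.001]
force: [1.4, 1.0, 0.6]
finger_gap: 0.263
gripper_force: 0.0
time: 30.15
ee_pos: [0.5105, 0.1861, 0.2733]
eef_rot: [0.39, 0.921, -0.0, -0.0]
force: [-0.5, -0.1, 0.1]
finger_gap: 0.258
gripper_force: 0.0
top (196, 154, 22, 25) [648.8 302.7] [40.8 72.4] 52.4
top seat px [198.99292489 173.13338885]
wrist (474, 144, 43, 72) [641.  312.3] [36.  76.3] 41.7
wrist (419, 144, 39, 71) [597.5 270.8] [36.5 75.1] 44.1
wrist seat px [531.18544497 215.59669614]
time: 30.75
ee_pos: [0.5103, 0.1857, 0.2736]
eef_rot: [0.39, 0.921, 0.0, 0.0]
force: [0.6, -0.9, -0.3]
finger_gap: 0.261
gripper_force: 0.0
top (196, 155, 22, 24) [647.9 303.5] [38.4 70.9] 48.1
top seat px [198.99292489 173.13338885]
wrist (474, 144, 43, 71) [641.5 313.2] [38.  75.2] 44.1
wrist (419, 144, 40, 71) [598.5 271.5] [37.4 75.3] 43.9
wrist seat px [531.35445977 215.23770725]
```

```bash
python3 -m inch '[0.26,0,0,0,0,0.26,0,0,0,0,0.26,0,0,0,0,0.26,0,0,0,0,0.26,0,0,0,0]' >/dev/null; python3 -m inch '[0.26,0,0,0,0,0.26,0,0,0,0,0.26,0,0,0,0,0.26,0,0,0,0,0.26,0,0,0,0]'>/dev/null; python3 chk.py; python3 -c "
from plant import robot
print(robot.finish_job())"
```

```text
top (196, 158, 22, 21) [645. 307.] [37.1 62.3] 44.7
top seat px [198.99292489 173.13338885]
wrist (473, 144, 44, 71) [641.1 312.6] [37.9 76.6] 40.6
wrist (418, 144, 41, 71) [597.1 270.1] [36.  75.2] 44.1
wrist seat px [531.37721598 215.26789833]
the job is handed in; nothing more can be done
None
```

The job is handed in: both chambers are in the rack, and the rack hangs clear of the desk on both prongs; the last camera checks showed it steady to within about 1.5 mm, with the chambers about 60 mm apart, and no verdict came back.

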